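# Lock a coin tube in the bench holder and take off its cap of unknown thread

## Robot

A 7-joint arm with a two-finger parallel gripper is mounted at the origin on the work surface. World frame = base frame: x ahead of the robot, y to its left, z up, the work surface at z = 0. Lengths are in m, angles in degrees, forces in N, time in s.
With the tool pointing down it reaches from about 0.4 to 0.85 m from the base axis. Payload 4.4 kg.
Tool frame: the origin (TCP) lies midway between the tips of the shut fingers; the grasp point (between the pads) lies bot.pinch_z behind it (bot.pinch_z is the distance from the TCP to the grasp point, in m); z points along the fingers, y is the line along which they close (so a half turn about z gives the same grasp; the last joint's range is limited). The gripper opens to 94 mm and grips with 3 to 60 N. Pads are 16 mm wide; open, the fingers measure 119 mm over their backs; the gripper's body (75 mm by 177 mm) begins 78 mm behind the grasp point.
Start: joints at [67.105, 36.005, 2.206, 86.941, -1.547, 57.084, -1.146], TCP at [0.213, -0.614, 0.205] pointing down, gripper open.
Joint ranges: [-175.42, 175.42], [-21.48, 121.26], [-71.46, 75.88], [10.55, 141.38], [-63.04, 243.04], [13.31, 113.54], [-168.57, 168.57]. Speed limits (degrees/s): [147.25, 147.25, 180, 180, 180, 180, 180].

## Interface

Orientations are given as a 3x3 rotation matrix whose columns are the frame's x, y, z axes.
In Python, from rig import bot, cams, job_done gives the robot as it stands. The module is installed in compiled form; this text tells all that it offers.
- The arm moves only by the shell command python3 -m handwheel 'ROWS' [FORCE]. ROWS is JSON, a list that holds one entry, the list of rows, each a list of 5 numbers: the closure, from 0 (fully open) to 1 (shut), then the shift along the tool's x, y, z scaled (see below), then the turn about the tool's z scaled (see below). A call has 1 to 20 rows; each row shifts and turns the commanded pose from where the row before left it, along the tool's axes as they then stand; what a row does not reach is not made up. The controller multiplies each number of a shift by 0.04 m and each number of a turn by 0.15 rad. A row lasts 1/8 s, in which the tool goes at most 62.5 mm and 10.7 degrees, less where a joint would pass 70% of its speed; a pose out of reach is approached as far as the arm can. A call with a number of a shift or a turn outside -1 to 1 is refused whole. A call with a gripper value outside its range is refused whole. The fingers move at their own pace and stop on an object; FORCE is the grip in N (left out, the last holds). Time passes only in rows, so rows that do not move let the fingers close. It gives the time, the measured TCP pose, the force, the opening and the grip force at its end, in the units of the state.
- bot.read_state(): the state, without advancing time (a new reading comes with each control period).
- cams.read_camera(name): name is "side" or "top" or "wrist"; returns the picture (400x640x3 uint8, blue, green, red); there is no depth.
- cams.camera_info(name): a dict with "fx", "fy", "cx", "cy" (pixels), "world_to_cam" (4x4, takes a point from world to camera coordinates). Camera axes: x right, y up, looking along -z (the intrinsics and any distortion apply to the point x, -y, -z); pixel columns grow to the right and rows downward; lengths in m; the calibration is good to about 2 mm. A picture is of the moment at which its call begins: read the wrist's pose just before it. camera_info takes no time and is no camera call; for the wrist camera it gives the pose at the moment of the call.
- job_done(): hands the job in; it is judged then, once.
The state is a dict: "time_s": time; "joint_pos": joint angles; "joint_velocities": joint speeds; "joint_torque": joint torques, N m; "tool_pos": TCP position; "tcp_rot": TCP orientation; "wrist_force": force on the tool from outside, world axes, zero at the start; "wrist_torque": the same for the moment, N m; "finger_gap": finger opening in m; "grip_force": force on a finger pad.
Only numpy, scipy, OpenCV 4.12 (cv2) and the standard library are available. Lean on these libraries where they do the work, as an engineer would, in place of code of your own. Each camera call takes 0.05 s, during which the arm holds its last target. There are 200 camera calls.

## Task

Of the two coin tubes, take the one that stands in front of the pewter dish (not the one in front of the blue cup), set it fully home in the square pocket of the iron bench holder and swing the holder's lever fully shut over its foot. Then unscrew its cap: the thread may be right- or left-handed and nothing shows which, so try one way and, if it will not budge, the other. Lift the cap off and finish while still holding it in the gripper, in the air some 5 cm or more above where it sat; leave the tube locked in the holder and everything else, the other tube included, where it stands.

Things in the scene. Friction and masses are not known exactly. Their poses are not given: they have to be found in the camera images.
- tube_a_mid (a point): centre of the square body of one of two equal grey coin tubes (either may stand at the dish). Upright: square foot 62 x 62 x 14 mm high, on it a body 40 x 40 mm square from 14 to 62 mm above the underside (same flats), then a screw cap, 87 mm high in all. This point is 38 mm above the underside; z up, x and y square to the flats. 0.1 to 0.23 kg.
- tube_b_mid (a point): centre of the square body of one of two equal grey coin tubes (either may stand at the dish). Upright: square foot 62 x 62 x 14 mm high, on it a body 40 x 40 mm square from 14 to 62 mm above the underside (same flats), then a screw cap, 87 mm high in all. This point is 38 mm above the underside; z up, x and y square to the flats. 0.1 to 0.23 kg.
- cap_a_mid (a point): centre of the cap on tube a. Both caps: round, ribbed black plastic, 38 mm diameter, 23 mm high, 64 to 87 mm above the tube's underside (2 mm above the body's shoulder), this point 37.5 mm above the tube's point; z up, x turns with the cap; 30 g. Quick thread, see cap b: one tube's is right-hand (loosens anticlockwise from above), the other's left-hand; nothing visible shows which.
- cap_b_mid (a point): centre of the cap on tube b, built as cap a. Both threads: turned the right way, with hardly any torque, a cap is loose after about 0.95 rad (any turn of 1.05 to 2.0 rad will do) and then lifts straight off; turned the wrong way it stops dead within 0.3 rad (play included). Until loose it can be lifted only about 2 mm.
- holder: dark iron block fixed to the bench, 92 mm (its x) by 130 mm (its y), 22 mm high; origin at the centre of its underside, z up. In the middle of its top a square pocket; near its far right corner (x +29, y -48 mm) the pivot of the lever.
- pocket (a point): centre of the pocket's floor, 8 mm above the bench, axes as the holder's. The pocket is 65 x 65 mm, 14 mm deep, square to the holder, with a 2 mm chamfer round its mouth. With a tube fully home its foot is flush with the holder's top and its body point lies 38 mm above this point. The tube may stand in any of its four quarter turns.
- lever (a joint): the lock lever's angle about its upright pivot (rad): 0 fully shut (against its stop, the bar lying along the holder's +y over the tube's foot), growing to 1.6 as it swings outward (clockwise from above, towards the holder's +x). Starts between 1.1 and 1.5. Turns with light friction (under 1 N at the knob) and stays where it is left.
- lever_knob (a point): middle of the upright round knob of the lever: 14 mm diameter, standing from 32 to 64 mm above the bench (this point at 48 mm), 94 mm from the pivot. The steel bar below it is 10 mm wide, 24 to 32 mm above the bench.
- lever_hinge (a point): the lever's pivot axis, at the height of the knob's middle.
- dish: shallow round pewter dish, 100 mm across, 18 mm high, 12 to 25 cm beyond one tube as the robot sees it; origin under its centre.
- cup: round blue plastic sorting cup, 68 mm across, 55 mm high, beyond the other tube; origin under its centre.
- gauge: brass coin ring gauge, ring 44 mm across, 10 mm high, lying between the robot and the holder; bystander.
- loupe: black jeweller's loupe, 38 mm across, 34 mm high; bystander.
- brush: small brush, 160 mm long, lying flat at the left; bystander.
There are look-alikes about, which are no part of the job. What is shaped like the part that bears cap_b_mid but turquoise is not meant. Leave any pink look-alike of the part that bears cap_a_mid alone.

How it is judged:
By the outcome, as a careful person would: the job done as asked, in the order asked, and still so for the second after the job is handed in, while the arm keeps its last pose, push and grip.
It also fails if it takes over 72 s, if anything falls off the work surface, if the arm or the gripper's body presses on something with over 40 N, if the wrist force passes 120 N, or if a joint passes its speed limit or range.

## Working session

There is one attempt and no reset: what is moved stays moved. The work goes in short steps, Python scripts to look and compute and a shell command to move; the robot and the scene stay as the last step left them, time stands still between calls to the robot, and variables do not carry over. Pictures are saved under pics/ and viewed, at most 10 in all, crops included, and the job is handed in when it is done.

```bash
mkdir -p pics; cat > h.py <<'E'
import numpy as np, cv2
from rig import bot, cams
def ray(n,u,v,info=None):
    i=info or cams.camera_info(n); M=np.array(i["world_to_cam"]); R,t=M[:3,:3],M[:3,3]
    d=R.T@np.array([(u-i["cx"])/i["fx"],-(v-i["cy"])/i["fy"],-1]); return -R.T@t,d
def onz(n,u,v,z,info=None):
    o,d=ray(n,u,v,info); return o+d*(z-o[2])/d[2]
def proj(n,p,info=None):
    i=info or cams.camera_info(n); M=np.array(i["world_to_cam"]); c=M[:3,:3]@np.array(p)+M[:3,3]
    return i["cx"]+i["fx"]*c[0]/-c[2], i["cy"]-i["fy"]*c[1]/-c[2]
E
python3 - <<'E'
from h import *
for n in("top","side"):
    cv2.imwrite(f"pics/{n}0.png",cams.read_camera(n)); i=cams.camera_info(n); print(n,{k:v for k,v in i.items() if k!="world_to_cam"}); print(np.round(i["world_to_cam"],3))
s=bot.read_state(); print(bot.pinch_z,np.round(s["tcp_rot"],3),s["tool_pos"],s["time_s"])
E
```

```text
top {'fx': 424.37921349418144, 'fy': 424.37921349418144, 'cx': 314.2553575586545, 'cy': 194.0131838443187}
[[-0.017 -1.    -0.016  0.039]
 [ 0.986 -0.019  0.168 -0.51 ]
 [-0.168 -0.013  0.986 -0.941]
 [ 0.     0.     0.     1.   ]]
side {'fx': 442.034108655459, 'fy': 442.034108655459, 'cx': 325.16294385153907, 'cy': 204.98502902669952}
[[ 0.999 -0.044  0.025 -0.513]
 [ 0.003  0.534  0.846 -0.088]
 [-0.05  -0.845  0.533 -0.944]
 [ 0.     0.     0.     1.   ]]
0.0188 [[ 0.945  0.328 -0.001]
 [ 0.328 -0.945  0.002]
 [-0.    -0.002 -1.   ]] [ 0.21281423 -0.61354166  0.20465422] 0.1
```

View pics/top0.png

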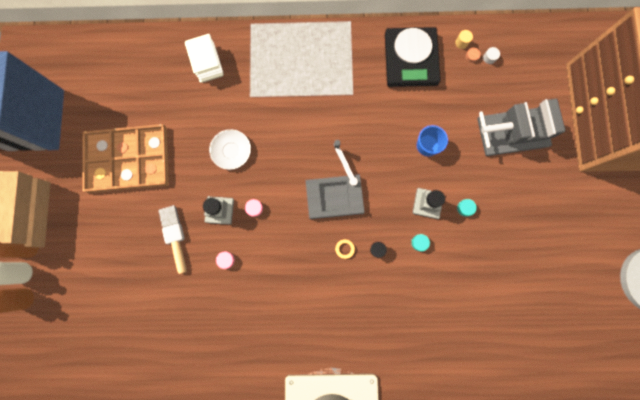

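View pics/side0.png

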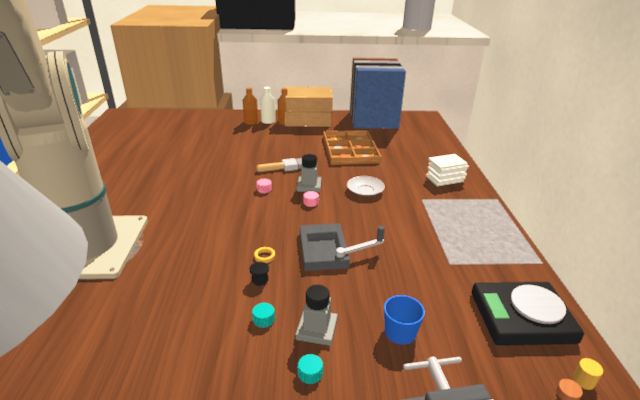

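The dish is at top (230,150), with its tube beside it at about (215,208) on the robot's left. The holder is at (335,197), with its pivot at (353,182) and its knob at (337,145). The look-alike pink cap lids are at (254,208) and (225,260). Next I'll measure these.

```bash
python3 - <<'E'
from h import *
a=cv2.imread("pics/top0.png"); s=cv2.imread("pics/side0.png")
c=[a[180:240,185:265],a[130:230,295:375]]
c=[cv2.resize(x,None,fx=5,fy=5,interpolation=cv2.INTER_CUBIC) for x in c]
c[0]=cv2.copyMakeBorder(c[0],0,200,0,0,cv2.BORDER_CONSTANT)
cv2.imwrite("pics/crop0.png",np.hstack(c))
def comps(im,lo,hi,box,minA=15):
    x0,y0,x1,y1=box; m=cv2.inRange(cv2.cvtColor(im,cv2.COLOR_BGR2HSV)[y0:y1,x0:x1],lo,hi)
    for k in cv2.findContours(m,cv2.RETR_EXTERNAL,cv2.CHAIN_APPROX_NONE)[0]:
        if cv2.contourArea(k)>minA:
            r=cv2.minAreaRect(k); yield np.array(r[0])+[x0,y0],r[1],r[2]
print("cap top");
for r in comps(a,(0,0,0),(180,255,45),(195,190,235,230)): print(r,onz("top",*r[0],.076))
print("cap side")
for r in comps(s,(0,0,0),(180,255,45),(295,145,325,180)): print(r,onz("side",*r[0],.0755))
print("grey foot")
for r in comps(a,(0,0,70),(180,70,255),(195,190,240,230)): print(r,onz("top",*r[0],.014))
print("holder")
for r in comps(a,(0,0,20),(180,90,110),(300,165,372,225)): print(r,onz("top",*r[0],.022))
E
```

```text
cap top
cap side
(array([309. , 162.5]), (9.0, 12.0), 90.0) [0.48142877 0.24877527 0.0755    ]
grey foot
(array([218.5, 210. ]), (26.0, 29.0), 90.0) [0.48106182 0.25900895 0.014     ]
holder
(array([333.45281219, 195.50449753]), (27.257614135742188, 27.542041778564453), 84.5596694946289) [ 0.5094847  -0.01545062  0.022     ]
```

View pics/crop0.png

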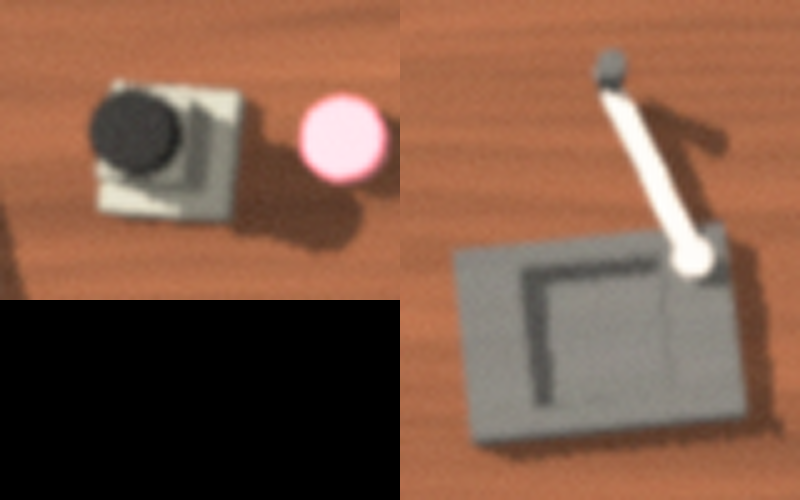

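```bash
python3 - <<'E'
from h import *
def q(L,z,ox):
    P=np.array([onz("top",185+110*ox+(u-400*ox)/5,180-50*ox+v/5,z)[:2] for u,v in L]); 
    print(P.mean(0),[round(np.linalg.norm(P[i]-P[i-1]),4) for i in range(4)],np.degrees(np.arctan2(*(P[0]-P[1])[::-1])),np.degrees(np.arctan2(*(P[3]-P[2])[::-1])))
q([(112,80),(243,92),(233,220),(98,210)],.014,0)
q([(455,250),(722,225),(746,413),(472,442)],.022,1)
print("pivot",onz("top",295+290/5,130+255/5,.034),"knob",onz("top",295+211/5,130+60/5,.064))
E
python3 -m handwheel '[[[0.3,0,0,0,0.93],[0.3,0,0,0,0.93],[0.3,0,0,0,0.93],[0.3,0.81,-0.97,0,0],[0.3,0.81,-0.97,0,0],[0.3,0.81,-0.97,0,0],[0.3,0.81,-0.97,0,0],[0.3,0.81,-0.97,0,0],[0.3,0.81,-0.97,0,0],[0.3,0.81,-0.97,0,0],[0.3,-0.08,-0.91,0,0],[0.3,-0.08,-0.91,0,0],[0.3,-0.08,-0.91,0,0],[0.3,-0.08,-0.91,0,0],[0.3,-0.08,-0.91,0,0],[0.3,-0.08,-0.91,0,0],[0.3,-0.08,-0.91,0,0],[0.3,-0.08,-0.91,0,0],[0.3,-0.08,-0.91,0,0],[0.3,-0.08,-0.91,0,0]]]'
python3 - <<'E'
from h import *
s=bot.read_state();print(s["tool_pos"],np.round(s["tcp_rot"],3),s["time_s"],s["finger_gap"],np.round(s["joint_pos"]))
cv2.imwrite("pics/w1.png",cams.read_camera("wrist"));i=cams.camera_info("wrist")
import json;json.dump({k:(np.array(v).tolist()) for k,v in i.items()},open("w1.json","w")); print(i)
E
```

```text
[0.48094712 0.25710857] [np.float64(0.0627), np.float64(0.0635), np.float64(0.0615), np.float64(0.0647)] 83.63699767222244 84.73815828225734
[ 0.50738842 -0.01843471] [np.float64(0.0924), np.float64(0.128), np.float64(0.0909), np.float64(0.1295)] 94.31784889526593 95.01678594903463
pivot [ 0.54117727 -0.06183038  0.034     ] knob [ 0.62801584 -0.02580643  0.064     ]
time_s: 2.6
tool_pos: [0.4606, 0.0039, 0.2053]
tcp_rot: [[0.996, -0.085, -0.0], [-0.085, -0.996, 0.0], [-0.0, 0.0, -1.0]]
wrist_force: [0.5, 0.5, 0.1]
finger_gap: 0.0658
grip_force: 0.0
[0.46057428 0.00391284 0.20534004] [[ 0.996 -0.085 -0.   ]
 [-0.085 -0.996  0.   ]
 [-0.     0.    -1.   ]] 2.6 0.06578450215259514 [ -9.  21.   7. 116.  -4.  43. -95.]
{'fx': 324.4837087793157, 'fy': 324.4837087793157, 'cx': 319.8174901745555, 'cy': 197.32238066405827, 'world_to_cam': array([[-0.07844023, -0.99691174, -0.00375612,  0.04543781],
       [ 0.9542801 , -0.07399465, -0.28961057, -0.40958716],
       [ 0.28843824, -0.02630151,  0.9571372 , -0.52535559],
       [ 0.        ,  0.        ,  0.        ,  1.        ]])}
```

View pics/w1.png

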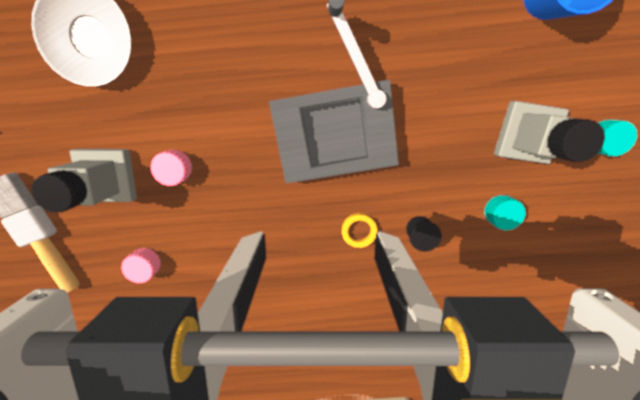

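The wrist view shows the holder top at (271,100) to (398,165), with the pocket mouth at about (303,107), (364,97), (369,160) and (309,167). The dish tube's foot is at about (105,175).

```bash
python3 - <<'E'
from h import *
import json;i=json.load(open("w1.json"));a=cv2.imread("pics/w1.png")
g=cv2.cvtColor(a,cv2.COLOR_BGR2GRAY).astype(np.float32)
def q(L,z,i=i):
    c=cv2.cornerSubPix(g,np.float32(L)[:,None],(4,4),(-1,-1),(3,30,.01))[:,0]
    for C in (np.array(L),c):
        P=np.array([onz("wrist",u,v,z,i)[:2] for u,v in C]); 
        print(np.round(C,1).tolist(),P.mean(0),[round(np.linalg.norm(P[k]-P[k-1]),4) for k in range(4)],np.degrees(np.arctan2(*(P[0]-P[1])[::-1])),np.degrees(np.arctan2(*(P[3]-P[2])[::-1])))
q([(271,100),(389,82),(398,163),(286,181)],.022)
q([(303,107),(364,97),(369,160),(309,167)],.022)
q([(72,150),(130,150),(135,201),(72,203)],.014)
print("pivot",onz("wrist",377,98,.036,i),"knob",onz("wrist",336,5,.064,i))
E
```

```text
Traceback (most recent call last):
cv2.error: OpenCV(4.12.0) :-1: error: (-5:Bad argument) in function 'cornerSubPix'
> Overload resolution failed:
>  - Layout of the output array corners is incompatible with cv::Mat
>  - Expected Ptr<cv::UMat> for argument 'corners'
```

```bash
python3 -m handwheel '[[[0.36,-0.20,-0.9,0,0],[0.36,-0.20,-0.9,0,0],[0.36,-0.20,-0.9,0,0],[0.36,-0.20,-0.9,0,0],[0.36,-0.20,-0.9,0,0],[0.36,-0.20,-0.9,0,0],[0.36,-0.20,-0.9,0,0],[0.36,0,0,0,0]]]'
python3 - <<'E'
from h import *
s=bot.read_state();print(s["tool_pos"],s["time_s"],s["finger_gap"])
a=cams.read_camera("wrist");i=cams.camera_info("wrist");cv2.imwrite("pics/w2.png",a)
import json;json.dump({k:(np.array(v).tolist()) for k,v in i.items()},open("w2.json","w"))
E
```

```text
time_s: 3.65
tool_pos: [0.4254, 0.2616, 0.2051]
tcp_rot: [[0.997, -0.079, -0.001], [-0.079, -0.997, 0.001], [-0.001, -0.001, -1.0]]
wrist_force: [-1.0, 0.6, -0.1]
finger_gap: 0.0602
grip_force: 0.0
[0.42543812 0.26157955 0.20513986] 3.65 0.060246747387562936
```

View pics/w2.png

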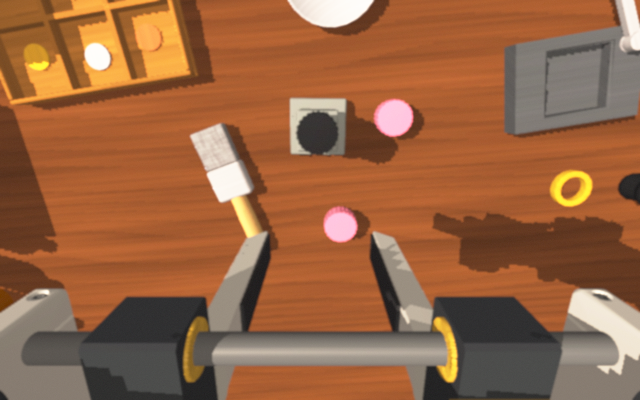

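The dish tube's foot spans (290,98) to (346,155), square to the gripper, with the cap at (317,132). The pink lids are at (393,117) and (340,224).

```bash
cat >> h.py <<'E'
import json
def quad(f,L,z):
    i=json.load(open(f+".json")); g=cv2.cvtColor(cv2.imread(f"pics/{f}.png"),cv2.COLOR_BGR2GRAY)
    c=cv2.cornerSubPix(g,np.ascontiguousarray(np.float32(L).reshape(-1,1,2)),(4,4),(-1,-1),(3,30,.01)).reshape(-1,2)
    for C in (np.array(L),c):
        P=np.array([onz("wrist",u,v,z,i)[:2] for u,v in C])
        print(np.round(C,1).tolist(),P.mean(0).round(4),[float(round(np.linalg.norm(P[k]-P[k-1]),4)) for k in range(4)],[round(float(np.degrees(np.arctan2(*(P[m]-P[n])[::-1]))),2) for m,n in((0,1),(3,2),(0,3),(1,2))])
E
python3 - <<'E'
from h import *
i=json.load(open("w1.json"))
quad("w1",[(271,100),(389,82),(398,163),(286,181)],.022)
quad("w1",[(303,107),(364,97),(369,160),(309,167)],.022)
print("pivot",onz("wrist",377,98,.036,i),"knob",onz("wrist",336,5,.064,i))
quad("w2",[(290,98),(346,98),(346,155),(290,155)],.014)
i=json.load(open("w2.json"));print("cap",onz("wrist",317,132,.087,i))
E
```

```text
[[271, 100], [389, 82], [398, 163], [286, 181]] [ 0.5091 -0.0121] [0.0902, 0.1264, 0.0877, 0.1289] [93.76, 94.89, 4.02, 5.67]
[[268.20001220703125, 100.5999984741211], [390.0, 83.4000015258789], [397.70001220703125, 165.3000030517578], [285.20001220703125, 183.0]] [ 0.5074 -0.0112] [0.0922, 0.1304, 0.0887, 0.1297] [93.19, 94.73, 5.16, 4.74]
[[303, 107], [364, 97], [369, 160], [309, 167]] [ 0.5084 -0.0126] [0.0659, 0.066, 0.0683, 0.0682] [94.46, 92.3, 0.57, 2.48]
[[303.0, 107.0], [367.79998779296875, 93.5], [367.79998779296875, 156.10000610351562], [310.5, 167.39999389648438]] [ 0.5102 -0.0138] [0.0665, 0.0705, 0.0669, 0.0658] [96.79, 96.89, 1.96, -2.09]
pivot [ 0.54257435 -0.05610022  0.036     ] knob [ 0.62350322 -0.01791847  0.064     ]
[[290, 98], [346, 98], [346, 155], [290, 155]] [0.4817 0.2557] [0.0625, 0.0611, 0.0625, 0.0642] [85.28, 85.28, -6.24, -3.38]
[[289.6000061035156, 98.0], [345.5, 98.9000015258789], [346.0, 155.0], [290.5, 153.10000610351562]] [0.482  0.2558] [0.0603, 0.061, 0.0616, 0.0636] [84.36, 83.3, -5.26, -2.84]
cap [0.48336112 0.25607419 0.087     ]
```

```bash
python3 -m handwheel '[[[0.36,0.71,0.03,0,0],[0.36,0.71,0,0,0],[0.36,0,0,0.91,0],[0.36,0,0,0.91,0],[0.36,0,0,0.91,0],[0.36,0,0,0.91,0],[0.36,0,0,0.91,0],[0.36,0,0,0,0],[1,0,0,0,0],[1,0,0,0,0],[1,0,0,0,0],[1,0,0,0,0]]]' 30
```

```text
time_s: 5.2
tool_pos: [0.484, 0.2532, 0.025]
tcp_rot: [[0.996, -0.084, 0.003], [-0.084, -0.996, 0.001], [0.002, -0.002, -1.0]]
wrist_force: [0.9, 0.6, 7.2]
finger_gap: 0.04
grip_force: 30.0
```

```bash
python3 -m handwheel '[[[1,0,0,-0.9,0],[1,0,0,-0.9,0],[1,0,0,-0.9,0],[1,0,0,-0.9,0],[1,0,0,0,-0.55],[1,0,0,0,-0.55],[1,-0.24,0.82,0,0],[1,-0.24,0.82,0,0],[1,-0.24,0.82,0,0],[1,-0.24,0.82,0,0],[1,-0.24,0.82,0,0],[1,-0.24,0.82,0,0],[1,-0.24,0.82,0,0],[1,-0.24,0.82,0,0],[1,0,0,0,0],[1,0,0,0,0]]]'
python3 - <<'E'
from h import *
s=bot.read_state();print(s["tool_pos"],s["time_s"],s["finger_gap"])
a=cams.read_camera("wrist");i=cams.camera_info("wrist");cv2.imwrite("pics/w3.png",a)
json.dump({k:(np.array(v).tolist()) for k,v in i.items()},open("w3.json","w"))
E
```

```text
time_s: 7.2
tool_pos: [0.4275, -0.0147, 0.1677]
tcp_rot: [[0.997, 0.08, 0.001], [0.08, -0.997, 0.0], [0.001, -0.0, -1.0]]
wrist_force: [0.1, 0.4, -1.8]
finger_gap: 0.0401
grip_force: 30.0
[ 0.42747148 -0.0147357   0.16772698] 7.2 0.040052021483862665
```

View pics/w3.png

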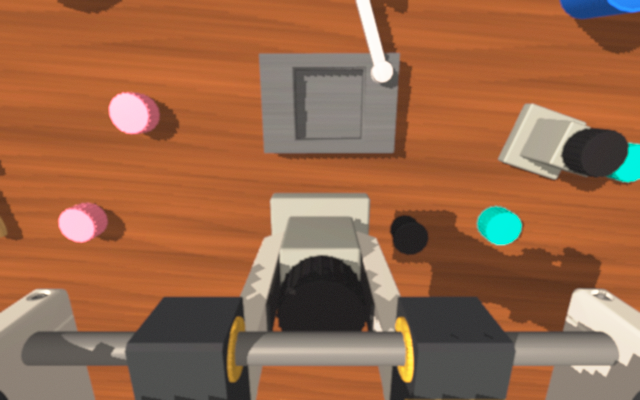

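The pocket mouth is at (293,68) to (363,139) and the holder top at (260,54) to (397,152), both square to the image. The held foot's far edge runs from (272,195) to (369,195).

```bash
python3 - <<'E'
from h import *
i=json.load(open("w3.json"))
quad("w3",[(260,54),(398,53),(394,152),(265,152)],.022)
quad("w3",[(293,68),(363,67),(362,139),(295,139)],.022)
for z in(.157,.143): quad("w3",[(272,195),(369,195)]*2,z)
A,B=[onz("wrist",u,195,.157,i) for u in(271.5,369)]; print(A,B,np.linalg.norm(A-B),(A+B)/2, np.degrees(np.arctan2(A[0]-B[0],A[1]-B[1])))
print("pivot",onz("wrist",382,72,.036,i),"knob side of bar",onz("wrist",362,0,.032,i))
E
```

```text
[[260, 54], [398, 53], [394, 152], [265, 152]] [ 0.5089 -0.0178] [0.0907, 0.1273, 0.0915, 0.1295] [95.03, 94.66, 4.78, 6.12]
[[258.29998779296875, 53.099998474121094], [395.79998779296875, 51.900001525878906], [392.70001220703125, 152.60000610351562], [263.79998779296875, 153.0]] [ 0.5088 -0.0163] [0.0924, 0.1267, 0.0931, 0.1295] [95.12, 94.84, 4.91, 6.66]
[[293, 68], [363, 67], [362, 139], [295, 139]] [ 0.5092 -0.0168] [0.0657, 0.0653, 0.0666, 0.0665] [95.41, 94.66, 5.02, 6.0]
[[292.3999938964844, 66.80000305175781], [363.0, 67.0], [360.8999938964844, 137.5], [295.1000061035156, 139.5]] [ 0.5097 -0.0164] [0.0673, 0.0659, 0.0651, 0.0653] [94.5, 96.38, 5.56, 5.02]
[[272, 195], [369, 195], [272, 195], [369, 195]] [ 0.4574 -0.0134] [0.0592, 0.0592, 0.0592, 0.0592] [94.67, -85.33, 94.67, -85.33]
[[270.0, 198.5], [368.3999938964844, 198.39999389648438], [270.0, 198.5], [368.3999938964844, 198.39999389648438]] [ 0.4551 -0.0128] [0.0602, 0.0602, 0.0602, 0.0602] [94.74, -85.26, 94.74, -85.26]
[[272, 195], [369, 195], [272, 195], [369, 195]] [ 0.4533 -0.0138] [0.0635, 0.0635, 0.0635, 0.0635] [94.67, -85.33, 94.67, -85.33]
[[270.0, 198.5], [368.3999938964844, 198.39999389648438], [270.0, 198.5], [368.3999938964844, 198.39999389648438]] [ 0.4509 -0.0131] [0.0647, 0.0647, 0.0647, 0.0647] [94.74, -85.26, 94.74, -85.26]
[0.45495295 0.01638414 0.157     ] [ 0.45979079 -0.04289852  0.157     ] 0.059479725986962134 [ 0.45737187 -0.01325719  0.157     ] -4.665362882245112
pivot [ 0.54106182 -0.06203685  0.036     ] knob side of bar [ 0.59730276 -0.03778666  0.032     ]
```

```bash
python3 -m handwheel '[[[1,0.68,0.07,0,-0.05],[1,0.68,0.07,0,0],[1,0.68,0.07,0,0],[1,0,0,0.72,0],[1,0,0,0.72,0],[1,0,0,0.72,0],[1,0,0,0.72,0],[1,0,0,0,0],[1,0,0,0,0]]]'
python3 -m handwheel '[[[1,0,0,0.1,0],[1,0,0,0.1,0],[1,0,0,0.1,0],[1,0,0,0,0]]]'
```

```text
time_s: 8.38
tool_pos: [0.5101, -0.0158, 0.053]
tcp_rot: [[0.996, 0.089, 0.001], [0.089, -0.996, 0.0], [0.001, -0.0, -1.0]]
wrist_force: [0.3, 0.1, -1.5]
finger_gap: 0.0397
grip_force: 30.0
time_s: 8.88
tool_pos: [0.5103, -0.0166, 0.0403]
tcp_rot: [[0.996, 0.087, 0.002], [0.087, -0.996, 0.0], [0.002, 0.0, -1.0]]
wrist_force: [1.8, 1.0, -3.3]
finger_gap: 0.0396
grip_force: 30.0
```

```bash
python3 -m handwheel '[[[1,0,0,0.08,0],[1,0,0,0.08,0],[1,0,0,0.06,0],[1,0,0,0,0]]]'
```

```text
time_s: 9.38
tool_pos: [0.5103, -0.0166, 0.033]
tcp_rot: [[0.996, 0.088, 0.002], [0.088, -0.996, 0.0], [0.002, 0.0, -1.0]]
wrist_force: [0.2, 0.3, 14.1]
finger_gap: 0.0402
grip_force: 30.0
```

```bash
python3 -m handwheel '[[[0.36,0,0,0,0],[0.36,0,0,0,0],[0.36,0,0,0,0],[0.36,0,0,-0.9,0],[0.36,0,0,-0.9,0],[0.36,0,0,-0.9,0],[0.36,-1,0,0,0],[0.36,-1,0,0,0],[0.36,-0.3,0,0,0],[0.36,0,0,0,0]]]'
python3 - <<'E'
from h import *
s=bot.read_state();print(s["tool_pos"],s["time_s"],s["finger_gap"])
a=cams.read_camera("wrist");i=cams.camera_info("wrist");cv2.imwrite("pics/w4.png",a)
json.dump({k:(np.array(v).tolist()) for k,v in i.items()},open("w4.json","w"))
t=cams.read_camera("top"); t=cv2.resize(t[120:230,295:385],None,fx=4,fy=4); cv2.imwrite("pics/w4b.png",np.hstack([cv2.resize(a[0:250,180:480],None,fx=1.4,fy=1.4),np.vstack([t,np.zeros_like(t)])[:350]]))
E
```

```text
time_s: 10.62
tool_pos: [0.418, -0.0247, 0.1396]
tcp_rot: [[0.996, 0.088, 0.001], [0.088, -0.996, 0.0], [0.001, 0.0, -1.0]]
wrist_force: [-0.6, 0.3, -0.5]
finger_gap: 0.0603
grip_force: 0.0
[ 0.41803555 -0.02467957  0.13958444] 10.625 0.06029508877590588
```

View pics/w4b.png

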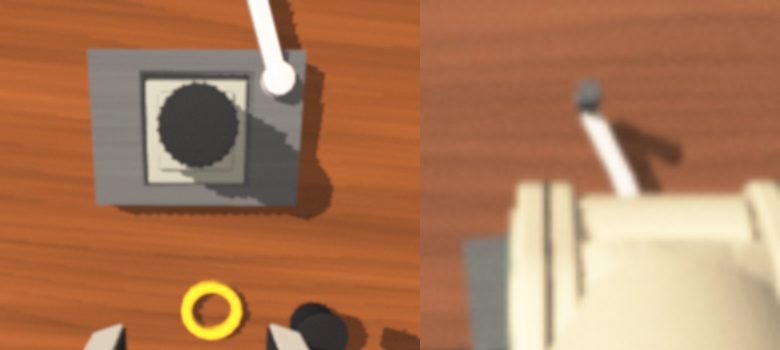

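The tube sits flush in the pocket, and the knob is seen in the top view at about (337,144). The lever angle works out to about 1.26 rad. I'll go over the knob with the tool x along the bar.

```bash
python3 -m handwheel '[[[0.36,0,0,0,-0.69],[0.36,0,0,0,-0.69],[0.36,0,0,0,-0.69],[0.36,0.97,0.41,0,0],[0.36,0.97,0.41,0,0],[0.36,0.97,0.41,0,0],[0.36,0.97,0.41,0,0],[0.36,0.97,0.41,0,0],[0.5,0,0,0,0],[0.5,0,0,0,0]]]'
python3 - <<'E'
from h import *
a=cams.read_camera("wrist");i=cams.camera_info("wrist");cv2.imwrite("pics/w5.png",a)
json.dump({k:(np.array(v).tolist()) for k,v in i.items()},open("w5.json","w"))
s=bot.read_state();print(proj("wrist",(.6287,-.0257,.064),i),s["joint_pos"].round())
E
```

```text
time_s: 11.98
tool_pos: [0.6279, -0.0249, 0.1387]
tcp_rot: [[0.922, 0.388, -0.002], [0.388, -0.922, 0.0], [-0.001, -0.001, -1.0]]
wrist_force: [0.6, -0.0, 0.2]
finger_gap: 0.0478
grip_force: 0.0
(np.float64(319.6342372074947), np.float64(206.16268480151507)) [  2.  38.  -3.  94.   3.  47. -70.]
```

View pics/w5.png

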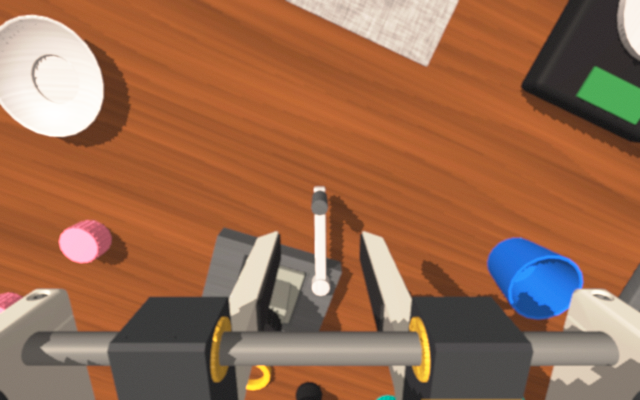

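The knob is at (319,205), exactly where predicted. I'll go down and grip it.

```bash
python3 -m handwheel '[[[0.5,0,0,0.84,0],[0.5,0,0,0.84,0],[0.5,0,0,0.84,0],[0.5,0,0,0,0],[1,0,0,0,0],[1,0,0,0,0],[1,0,0,0,0],[1,0,0,0,0]]]' 10
python3 -m handwheel '[[[1,-0.023,-0.33,0,-0.93],[1,-0.023,-0.33,0,-0.93],[1,-0.023,-0.33,0,-0.93],[1,0,0,0,0]]]'
```

```text
time_s: 13.02
tool_pos: [0.6289, -0.0249, 0.0395]
tcp_rot: [[0.922, 0.388, 0.001], [0.388, -0.922, 0.0], [0.001, 0.0, -1.0]]
wrist_force: [-0.6, 0.5, 3.6]
finger_gap: 0.0137
grip_force: 10.0
time_s: 13.52
tool_pos: [0.6059, 0.0079, 0.0394]
tcp_rot: [[0.685, 0.729, 0.001], [0.729, -0.685, 0.0], [0.001, 0.0, -1.0]]
wrist_force: [0.7, -0.4, 4.4]
finger_gap: 0.0137
grip_force: 10.0
```

```bash
python3 -m handwheel '[[[1,-0.023,-0.33,0,-0.93],[1,-0.023,-0.33,0,-0.93],[1,-0.023,-0.33,0,-0.93],[1,-0.023,-0.33,0,-0.93],[1,-0.023,-0.33,0,-0.93],[1,-0.023,-0.33,0,-0.93],[1,0,0,0,0]]]'
```

```text
time_s: 14.4
tool_pos: [0.5335, 0.0333, 0.0394]
tcp_rot: [[-0.081, 0.997, 0.002], [0.997, 0.081, 0.001], [0.001, 0.002, -1.0]]
wrist_force: [-0.8, 1.6, 6.0]
finger_gap: 0.0135
grip_force: 10.0
```

Now a slight push on to the stop.

```bash
python3 -m handwheel '[[[1,0,-0.1,0,0],[1,0,-0.1,0,0],[1,0,0,0,0]]]'
```

```text
time_s: 14.78
tool_pos: [0.5324, 0.0332, 0.0396]
tcp_rot: [[-0.08, 0.997, 0.013], [0.997, 0.08, 0.004], [0.003, 0.013, -1.0]]
wrist_force: [11.2, 1.0, -5.5]
finger_gap: 0.0136
grip_force: 10.0
```

```bash
python3 -m handwheel '[[[0.6,0,0,0,0],[0.5,0,0.15,0,0],[0.5,0,0,0,0],[0.5,0,0,-0.8,0],[0.5,0,0,-0.8,0],[0.36,0,0,-0.4,0],[0.36,-0.6,-0.35,0,0],[0.36,-0.6,-0.35,0,0],[0.36,0,0,0,0],[0.36,0,0,0,0]]]'
```

```text
time_s: 16.02
tool_pos: [0.5074, -0.0167, 0.1185]
tcp_rot: [[-0.083, 0.997, 0.0], [0.997, 0.083, 0.001], [0.001, 0.0, -1.0]]
wrist_force: [-0.7, -0.4, -0.5]
finger_gap: 0.0602
grip_force: 0.0
```

```bash
python3 - <<'E'
from h import *
cv2.imwrite("pics/s6.png",cams.read_camera("side")); 
a=cv2.imread("pics/s6.png");cv2.imwrite("pics/s6c.png",cv2.resize(a[180:290,270:410],None,fx=5,fy=5))
s=bot.read_state();print(s["tool_pos"],s["joint_pos"].round())
E
```

```text
[ 0.50753537 -0.01628231  0.11857951] [ 16.  34. -25. 114.  23.  37. -19.]
```

View pics/s6c.png

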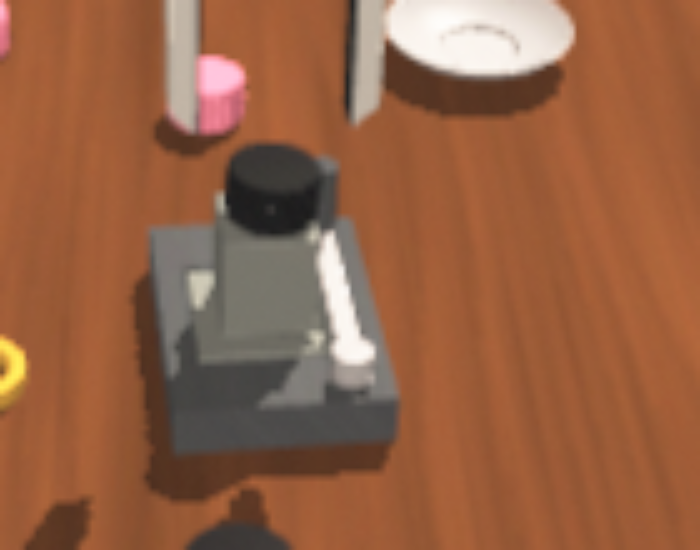

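The lever lies parallel to the holder's side, over the foot. The fingers straddle the cap's line, so I'll go down and grip the cap.

```bash
python3 -m handwheel '[[[0.36,0,0.06,0.57,0],[0.36,0,0,0.57,0],[0.36,0,0,0,0],[1,0,0,0,0],[1,0,0,0,0],[1,0,0,0,0],[1,0,0,0,0]]]' 15
python3 -m handwheel '[[[1,0,0,0,-0.8],[1,0,0,0,-0.8],[1,0,0,0,-0.8],[1,0,0,0,0]]]'
python3 -c "
from h import *
s=bot.read_state();print(s['wrist_torque'],s['joint_pos'].round())"
```

```text
time_s: 16.95
tool_pos: [0.5093, -0.0173, 0.0734]
tcp_rot: [[-0.083, 0.997, -0.0], [0.997, 0.083, -0.0], [-0.0, -0.0, -1.0]]
wrist_force: [-1.0, 0.3, 0.9]
finger_gap: 0.0371
grip_force: 15.0
time_s: 17.45
tool_pos: [0.5094, -0.0173, 0.0731]
tcp_rot: [[-0.427, 0.904, -0.0], [0.904, 0.427, 0.001], [0.0, 0.0, -1.0]]
wrist_force: [0.7, 0.1, -1.4]
finger_gap: 0.0375
grip_force: 15.0
[ 0.07864812 -0.01625082  0.05001812] [ 17.  39. -28. 115.  32.  33.  -7.]
```

```bash
python3 -m handwheel '[[[1,0,0,0,-0.8],[1,0,0,0,-0.8],[1,0,0,0,-0.8],[1,0,0,0,0]]]'
python3 -c "
from h import *
s=bot.read_state();print(s['wrist_torque'],s['joint_pos'].round())"
python3 -m handwheel '[[[1,0,0,0,-0.9],[1,0,0,0,-0.9],[1,0,0,0,-0.9],[1,0,0,0,-0.9],[1,0,0,0,0]]]'
python3 -c "
from h import *
s=bot.read_state();print(s['wrist_torque'],s['joint_pos'].round())"
```

```text
time_s: 17.95
tool_pos: [0.5094, -0.0176, 0.073]
tcp_rot: [[-0.717, 0.697, -0.0], [0.697, 0.717, -0.0], [0.0, -0.0, -1.0]]
wrist_force: [-1.2, -0.2, -0.2]
finger_gap: 0.0374
grip_force: 15.0
[-0.08134393  0.0297665  -0.03256389] [ 21.  40. -34. 115.  37.  36.   8.]
time_s: 18.58
tool_pos: [0.5095, -0.0172, 0.073]
tcp_rot: [[-0.973, 0.23, -0.0], [0.23, 0.973, 0.001], [0.0, 0.001, -1.0]]
wrist_force: [-0.4, 1.3, -1.0]
finger_gap: 0.0373
grip_force: 15.0
[ 0.13137052 -0.07189125  0.00307745] [ 26.  42. -42. 115.  45.  40.  32.]
```

It turned freely through about 1.25 rad. Now a gentle test lift.

```bash
python3 -m handwheel '[[[1,0,0,-0.1,0],[1,0,0,-0.1,0],[1,0,0,0,0]]]'
```

```text
time_s: 18.95
tool_pos: [0.5099, -0.0171, 0.0816]
tcp_rot: [[-0.974, 0.227, 0.001], [0.227, 0.974, 0.0], [-0.001, 0.0, -1.0]]
wrist_force: [-0.1, 1.2, -0.6]
finger_gap: 0.0373
grip_force: 15.0
```

```bash
python3 -m handwheel '[[[1,0,0,-0.6,0],[1,0,0,-0.6,0],[1,0,0,-0.6,0],[1,0,0,-0.3,0],[1,0,0,0,0],[1,0,0,0,0]]]'
python3 - <<'E'
from h import *
a=cams.read_camera("side");cv2.imwrite("pics/s7.png",cv2.resize(a[110:310,220:430],None,fx=2.8,fy=2.8))
E
```

```text
time_s: 19.7
tool_pos: [0.509, -0.0176, 0.1643]
tcp_rot: [[-0.974, 0.226, -0.001], [0.226, 0.974, -0.0], [0.001, -0.0, -1.0]]
wrist_force: [-0.1, 1.1, -0.2]
finger_gap: 0.0375
grip_force: 15.0
```

View pics/s7.png

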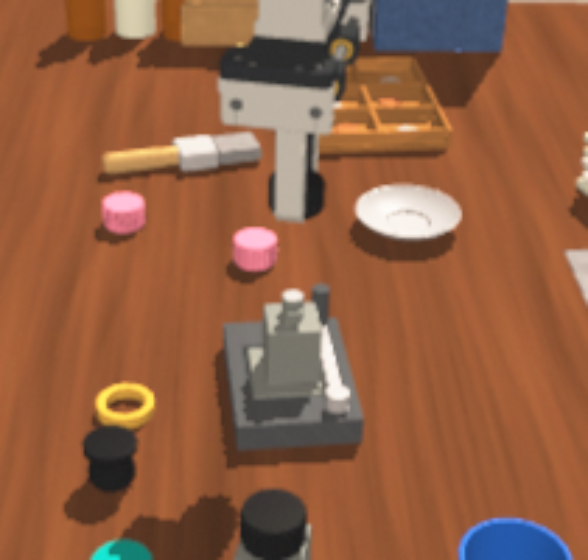

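The cap is in the gripper, about 9 cm above its seat. The tube, with its neck bare, is locked in the holder with the lever shut, and everything else stands where it was.

```bash
python3 -c "
from rig import job_done
print(job_done())"
```

```text
the job is handed in; nothing more can be done
None
```

The job is done and handed in at about 20 s of the 72 s allowed: the tube from in front of the pewter dish is home in the holder with the lever shut, and its cap, which unscrewed anticlockwise, is held about 9 cm above where it sat.

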